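# Switch off and lock the grow-lamp isolator on the potting bench

## Robot

A 6-joint arm with a two-finger parallel gripper is mounted at the origin on the work surface. World frame = base frame: x ahead of the robot, y to its left, z up, the work surface at z = 0. Lengths are in mm, angles in rad, forces in N, time in s.
With the tool pointing down it reaches from about 350 to 775 mm from the base axis. Payload 7.3 kg.
Tool frame: the origin (TCP) lies between the finger pads; the fingertips stand 25 mm ahead of it and the grasp point (between the pads) lies 6 mm ahead of it; z points along the fingers, y is the line along which they close (so a half turn about z gives the same grasp; the last joint's range is limited). The gripper opens to 92 mm and grips with 3 to 60 N. Pads are 19 mm wide; open, the fingers measure 130 mm over their backs; the gripper's body (75 mm by 190 mm) begins 47 mm behind the grasp point.
Start: joints at [1.113, 0.342, 1.524, -0, 1.275, -0.146], TCP at [161.04, 499.709, 251.741] pointing down, gripper open.
Joint ranges: [-2.53, 2.53], [-0.77, 2.02], [0.04, 2.7], [-1, 4.14], [0.28, 2.66], [-3.11, 3.11]. Speed limits (rad/s): [2.57, 2.57, 3.14, 3.14, 3.14, 3.14].

## Interface

Orientations are given as [roll, pitch, yaw] about the fixed x, y, z axes, in that order (R = Rz(yaw) Ry(pitch) Rx(roll)).
In Python, from plant import bot gives the robot as it stands.
- The arm moves only by the tool play_rows, never from a script. Its argument "commands" is a list of rows, each an object of numbers: "x", "y", "z": the shift along the tool's x, y, z in m; "twist": the turn about the tool's z in degrees. In form: [{"x": .., "y": .., "z": .., "twist": ..}, ...]. A call has exactly 8 rows; each row is the pose to reach, as a shift and turn from the pose commanded when the call began, along the tool's axes at that moment; what a row does not reach only later rows make up. A row lasts 1/10 s, in which the tool goes at most 50 mm and 8.59 degrees, less where a joint would pass 70% of its speed; a pose out of reach is approached as far as the arm can. A call with a gripper value outside its range is refused whole. "jaw" is the closure, from 0 (fully open) to 1 (shut), set as the call begins (left out, the last holds). The fingers move at their own pace and stop on an object; the grip force is fixed at half the most. Time passes only in rows, so rows that repeat a pose let the fingers close, or fill a call up. It gives the time, the measured TCP pose, the force, the opening and the grip force at its end, in the units of the state.
- bot.get_obs(): the state, without advancing time (a new reading comes with each control period).
- bot.capture(name): name is "scene" or "top" or "wrist"; returns a dict with "pixels" (480x640x3 uint8, red, green, blue), "fx", "fy", "cx", "cy" (pixels), "k1" (the pictures are not rectified: a ray, as slopes to the right and down, at radius r is drawn at 1 + k1 r^2 times it, then the intrinsics apply), "eye" and "rotation" of the camera in the world. Camera axes: x right, y down, z forward; pixel columns grow to the right and rows downward; lengths in mm; the calibration is good to about 2 mm. A picture is of the moment at which its call begins. There is no depth.
- bot.close_job(): hands the job in; it is judged then, once.
The state is a dict: "time": time; "joint_positions": joint angles; "dq": joint speeds; "tau": joint torques, N m; "tool_pos": TCP position; "tcp_rot": TCP orientation; "contact_force": force on the tool from outside, world axes, zero at the start; "moment": the same for the moment, N m; "grip_width": finger opening in mm; "finger_force": force on a finger pad.
Only numpy, scipy, OpenCV 4.12 (cv2) and the standard library are available. Lean on these libraries where they do the work, as an engineer would, in place of code of your own. Each camera call takes 0.05 s, during which the arm holds its last target. There are 200 camera calls.

## Task

Switch the bench lamps off at the isolator and lock it there: draw the lock slide fully back out of the handle's disc, turn the rotary handle clockwise from the bar mark until it clicks into its off position at the ring mark, then push the lock slide fully home again so that it holds the handle off, and let go. Leave the plant pot, the jar and the wood offcut where they stand.

Things in the scene. Friction and masses are not known exactly. Their poses are not given: they have to be found in the camera images.
- panel_axis (a point): Where the handle's axis meets the face of the isolator, a fixed grey box on a pipe stand (face 320 x 200 mm), 140 mm above the bench. The face slopes 35 deg from level and looks up and to the robot's left (+y), give or take 30 deg. Axes: x up the slope, y level along the face to its left, z square out of it. The face reaches from -90 to 110 mm in x, from -220 to 100 mm in y. Posts behind it stand 190 mm high.
- on_mark (a point): Raised black bar mark on the face (24 x 6 mm): on. 94 mm from the handle's axis, 37.5 deg to the left of up-slope. Axes as panel_axis.
- off_mark (a point): Raised black ring mark on the face (22 mm across): off. 94 mm from the handle's axis, 37.5 deg to the right of up-slope. Axes as panel_axis.
- handle_grip (a point): Centre of the rotary handle's black grip bar, on the turning axis, 30 mm out from the face. Bar 20 mm wide, from 14 to 46 mm out from the face; reaches 58 mm (with a 10 mm wide nose 76 mm) from the axis towards where it points, 40 mm the other way. Axes: x along the bar to its nose, z out of the face. Under it a notched steel disc, radius 55 mm, its top 14 mm out.
- handle (a joint): Angle of the handle, rad: 0 = on (nose at the bar mark), 1.31 (75 deg) = off (nose at the ring mark), growing clockwise as one looks at the face. A spring detent pulls it to 0 or to 1.31 from either side of the middle, with up to about 0.2 N m, against a stop. It cannot turn (play about 0.07) while the lock slide is home.
- lock_grip (a point): Centre of the lock slide's upright aluminium grip, 28 mm out from the face; when home, 108 mm to the -y side of panel_axis, at its level. The grip is 16 mm thick along its travel (y), 40 mm long up the slope (x), and stands 12 to 44 mm out from the face on a steel plate 12 mm thick whose 12 mm wide tooth enters an 18 mm notch of the disc. Axes as panel_axis.
- lock (a joint): Travel of the lock slide, m: 0 = home, its tooth 11 mm deep in a notch; grows as it is drawn along -y of the panel, away from the handle, at most 0.032. The tooth is clear of the disc beyond 0.013. It has about 1.5 N of friction, stays where it is left, and goes home only with the handle in one of its two detents.
- pot_mid (a point): Bystander: black plastic plant pot, open at the top, 110 mm across, 100 mm high; this is its centre.
- jar_mid (a point): Bystander: amber glass jar with a lid, 70 mm across, 120 mm high; this is its centre.
- offcut_mid (a point): Bystander: offcut of dark wood, 170 x 65 x 42 mm, lying flat; this is its centre.

How it is judged (in metres and radians):
On the way, in this order (a step that is already met when the one before it is completed fails the run):
1. the lock slide is drawn back (beyond 22 mm) with the handle still on (value of joint lock above 0.022 m and value of joint handle below 0.2 rad), for 0.1 s.
2. the handle is turned to its off detent (value of joint handle above 1.23 rad and value of joint lock above 0.012 m), for 0.2 s.
At the end, for the whole second after the job is handed in: the handle rests in its off detent (joint above 1.23 rad), the lock slide is home (within 4 mm of fully in), both at rest (value of joint handle above 1.23 rad and value of joint lock below 0.004 m and velocity of joint handle between -0.05 and 0.05 rad/s and velocity of joint lock between -0.01 and 0.01 m/s); the robot touches nothing.
It fails at once if the pot, the jar or the offcut was moved by more than 30 mm (distance of any of pot_mid, jar_mid, offcut_mid from where it was at the start of the episode above 0.03 m).
It also fails if it takes over 61 s, if anything falls off the work surface, if the arm or the gripper's body presses on something with over 40 N, if the wrist force passes 120 N, or if a joint passes its speed limit or range.

## Working session

There is one attempt and no reset: what is moved stays moved. The work goes in short steps, Python scripts to look and compute and a tool call to move; the robot and the scene stay as the last step left them, time stands still between calls to the robot, and variables do not carry over. Pictures are saved under pics/ and viewed, at most 10 in all, crops included, and the job is handed in when it is done.

Besides the shell and the picture viewer there is one more tool, called after "Call:" as name(argument=value, ...), one argument or row to a line, values as JSON. play_rows: Moves the arm, as the interface text tells. Its arguments: {"type":"object","properties":{"commands":{"type":"array"},"jaw":{"type":"number"}},"required":["commands"]}

```bash
ls; mkdir -p pics; cat > h.py <<'E'
import numpy as np,cv2
from plant import bot
def snap(n,f):
    c=bot.capture(n); cv2.imwrite(f'pics/{f}.png',c['pixels'][...,::-1]); np.save(f'pics/{f}.npy',c,allow_pickle=True); return c
def load(f): return np.load(f'pics/{f}.npy',allow_pickle=True).item()
def ray(c,u,v):
    K=np.array([[c['fx'],0,c['cx']],[0,c['fy'],c['cy']],[0,0,1.]])
    p=cv2.undistortPoints(np.array([[[u,v]]],float),K,np.array([c['k1'],0,0,0.]))[0,0]
    d=np.array(c['rotation'])@np.array([p[0],p[1],1]); return np.array(c['eye'],float),d/np.linalg.norm(d)
def tri(rs):
    A=sum(np.eye(3)-np.outer(d,d) for e,d in rs); b=sum((np.eye(3)-np.outer(d,d))@e for e,d in rs)
    X=np.linalg.solve(A,b); return X,[np.linalg.norm(np.cross(X-e,d)) for e,d in rs]
def proj(c,X):
    r=np.array(c['rotation']).T
    p=r@(np.array(X,float)-c['eye']); s=p[:2]/p[2]; s=s*(1+c['k1']*(s@s)); return np.array([c['fx']*s[0]+c['cx'],c['fy']*s[1]+c['cy']])
E
python3 - <<'E'
from h import *
for n in('scene','top','wrist'):
    c=snap(n,n+'0'); print(n,c['eye'],np.round(c['rotation'],2).tolist(),c['fx'],c['k1'])
print(bot.get_obs())
E
```

```text
pics
scene [1329.38302084 -685.49408568  776.33548154] [-2.14, -0.02, 0.85] 620.5492392495922 -0.011231050904702378
top [ 445.27371039  -10.80809344 1272.16578335] [-3.0, -0.01, -1.56] 568.4913753366257 -0.1261398577989731
wrist [ 81.74253234 525.38456708 384.85877017] [2.83, 0.0, 1.26] 378.11276210976206 0.006339289787259547
{'time': 0.15, 'joint_positions': array([ 1.11300594e+00,  3.42559345e-01,  1.52480027e+00, -1.65472240e-06,
        1.27539623e+00, -1.46017722e-01]), 'dq': array([ 0.00106433, -0.00157957, -0.00236489, -0.00015991,  0.00406521,
        0.00130935]), 'tau': array([ 1.24149999e-03, -4.31472874e+01, -2.44351226e+01,  7.17869354e-02,
        5.37709985e-02, -1.00660423e-04]), 'tool_pos': array([160.90616243, 499.44304958, 251.20539056]), 'tcp_rot': array([-3.14044161e+00, -1.67677628e-04,  2.82982037e+00]), 'contact_force': array([-0.24151738, -0.09111451,  0.38713865]), 'moment': array([-0.04678838,  0.00644956, -0.02021258]), 'finger_force': 0.0, 'grip_width': 91.66195291056351}
```

View pics/scene0.png

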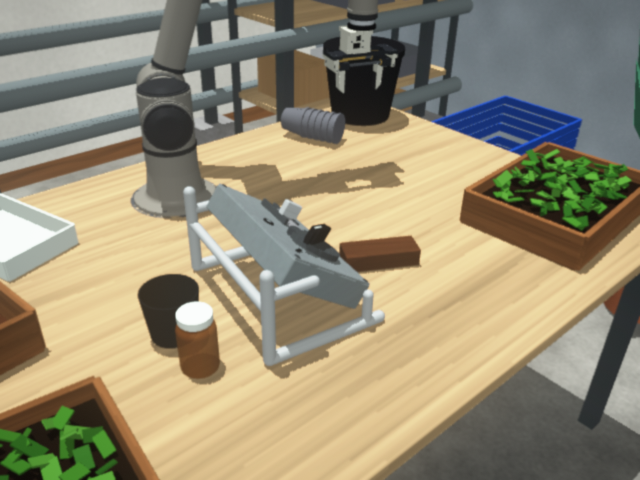

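View pics/top0.png

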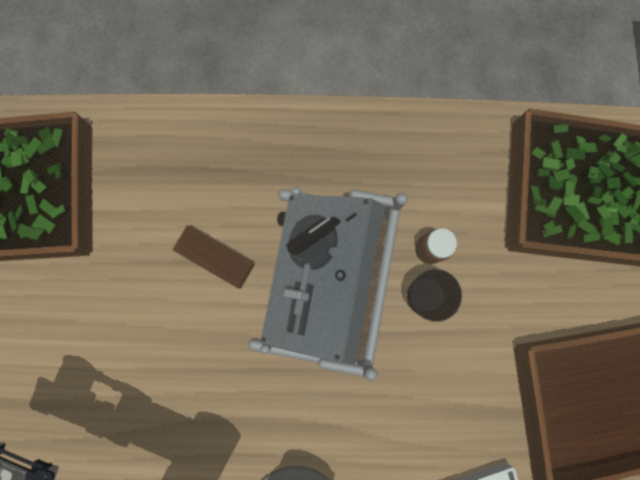

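The scene view shows the panel, with its handle at about (317,235). The top view shows the lock grip at (297,295), the handle near (315,235), the bar mark at (351,217) and the ring at (340,275). The jar (437,243) and pot (434,295) are behind the panel, and the offcut (213,256) is on its +y side.

```bash
cat >> h.py <<'E'
from scipy.spatial.transform import Rotation as Ro
_l=load
def fix(c):
    c=dict(c); r=np.array(c['rotation'])
    if r.shape==(3,): c['rotation']=Ro.from_euler('xyz',r).as_matrix()
    return c
def load(f): return fix(_l(f))
def onz(c,u,v,z):
    e,d=ray(c,u,v); return e+d*(z-e[2])/d[2]
E
python3 - <<'E'
from h import *
c=load('top0'); g=cv2.cvtColor(c['pixels'],cv2.COLOR_RGB2GRAY)
m=(g<45).astype(np.uint8); 
n,l,s,ce=cv2.connectedComponentsWithStats(m)
for i in range(1,n):
    if s[i,4]>8 and 255<ce[i][0]<400 and 180<ce[i][1]<370: print(s[i],ce[i].round(1))
cv2.imwrite('pics/topc.png',cv2.resize(c['pixels'][180:370,240:410,::-1],None,fx=3,fy=3,interpolation=cv2.INTER_CUBIC))
A=onz(c,351,217,184);B=onz(c,340,275,184);print(A,B,np.linalg.norm(A-B))
s_=load('scene0'); print(proj(s_,A),proj(s_,B))
cv2.imwrite('pics/scenec.png',cv2.resize(s_['pixels'][170:320,190:390,::-1],None,fx=4,fy=4,interpolation=cv2.INTER_CUBIC))
E
```

```text
[295 219  44  34 201] [315.5 236.4]
[ 626.02496622 -100.40809709  184.        ] [513.14083971 -79.79019931 184.        ] 114.7515739599217
[297.25238628 249.40458504] [267.41171005 220.61983178]
```

View pics/topc.png

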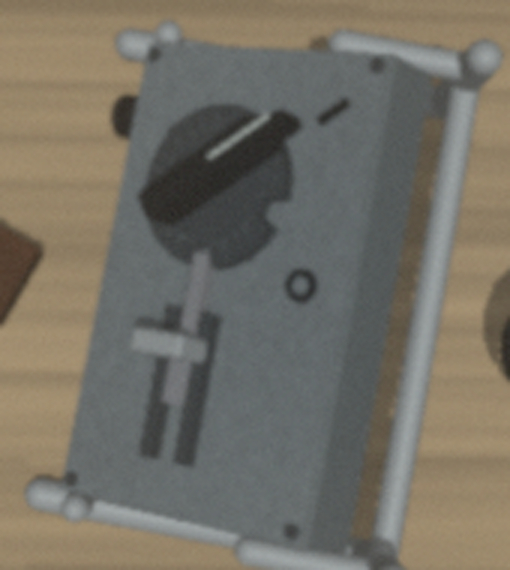

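View pics/scenec.png

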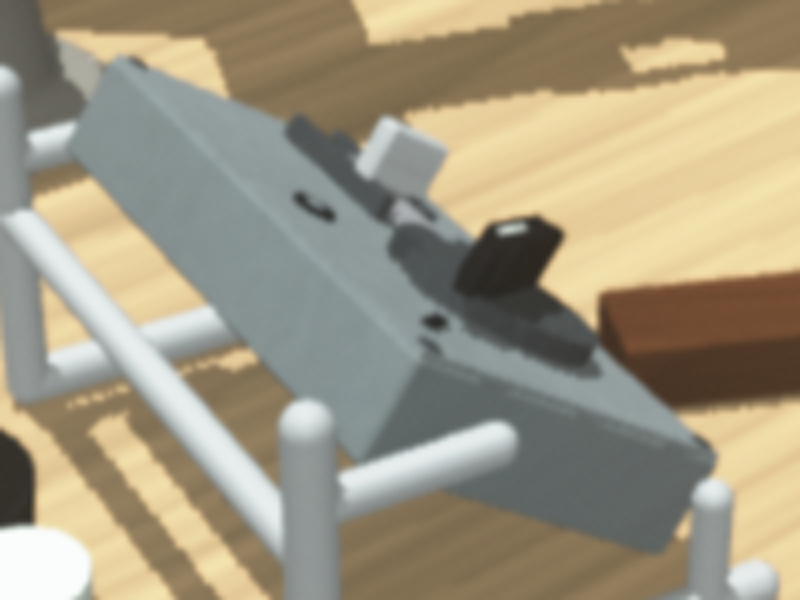

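In the top crop the bar mark is at (351,217) and the ring at (340.3,275.3). They are 114.7 mm apart, against 114.4 expected. The scene crop confirms the handle is on and the lock is home. Next I'll build the panel frame and check it.

```bash
cat >> h.py <<'E'
def frame():
    c=load('top0'); A=onz(c,351,217,184);B=onz(c,340.3,275.3,184)
    y=A-B; y/=np.linalg.norm(y); t=np.radians(35)
    h=np.cross(y,[0,0,1.]); h=-h if h[1]>0 else h   # level, up-slope (towards -y)
    x=h*np.cos(t)+np.array([0,0,np.sin(t)]); z=np.cross(x,y)
    O=(A+B)/2-74.6*x-1.2*z
    return O,np.c_[x,y,z],h
O,P,hh=frame()
def W(a,b,c): return O+P@np.array([a,b,c],float)
def tool(W_):  # shift in tool axes (m) from present pose to TCP at W_
    o=bot.get_obs(); R=Ro.from_euler('xyz',o['tcp_rot']).as_matrix()
    return ((R.T@(np.array(W_)-o['tool_pos']))/1000).round(4)
E
python3 - <<'E'
from h import *
print(O,P.round(3).tolist())
t,s=load('top0'),load('scene0')
for n,p in dict(grip_top=(0,-108,44),grip_up=(20,-108,44),grip_dn=(-20,-108,44),axis_top=(0,0,46),corner1=(110,-220,0),corner2=(-90,100,0)).items():
    a,b=proj(t,W(*p)),proj(s,W(*p)); print(n,W(*p).round(0),((a-[240,180])*3).round(),((b-[190,170])*4).round())
yaw=np.arctan2(P[0,1],-P[1,1]); print('yaw for tool y=+panel y',yaw, bot.get_obs()['tcp_rot'][2], 'twist deg +/-',np.degrees(yaw-bot.get_obs()['tcp_rot'][2]))
E
```

```text
[579.80837843 -30.88949592 140.2282154 ] [[-0.142, 0.985, 0.1], [-0.807, -0.174, 0.565], [0.574, 0.0, 0.819]]
grip_top [478.  13. 176.] [154. 339.] [414. 130.]
grip_up [475.  -3. 188.] [179. 343.] [385. 117.]
grip_dn [481.  29. 165.] [130. 335.] [442. 142.]
axis_top [584.  -5. 178.] [184. 174.] [528. 221.]
corner1 [347. -81. 203.] [302. 551.] [108.  44.]
corner2 [691.  24.  89.] [146.  39.] [721. 453.]
yaw for tool y=+panel y 1.3959755223961965 2.8298203747158603 twist deg +/- -82.15325851447554
```

Call:
play_rows(
  commands=[
    {"x": 0,"y": 0,"z": -0.05,"twist": 0},
    {"x": 0,"y": 0,"z": -0.1,"twist": 8},
    {"x": -0.037,"y": -0.03,"z": -0.1,"twist": 16},
    {"x": -0.074,"y": -0.06,"z": -0.1,"twist": 24},
    {"x": -0.111,"y": -0.09,"z": -0.1,"twist": 32},
    {"x": -0.148,"y": -0.12,"z": -0.1,"twist": 40},
    {"x": -0.185,"y": -0.15,"z": -0.1,"twist": 48},
    {"x": -0.222,"y": -0.18,"z": -0.1,"twist": 56},
  ],
  jaw=0.45,
)

```text
time: 0.95
tool_pos: [317.6, 258.5, 351.7]
tcp_rot: [3.141, -0.0, 1.847]
contact_force: [0.4, 0.9, -0.2]
grip_width: 50.2
finger_force: 0.0
```

```bash
cat >> h.py <<'E'
def st():
    o=bot.get_obs(); print('t',o['time'],o['tool_pos'].round(1),o['tcp_rot'].round(3),'F',o['contact_force'].round(1),'w',round(o['grip_width'],1),'j6',o['joint_positions'][5].round(2))
E
python3 -c "
from h import *
st(); g=W(0,-108,34); print(g); print(tool(g+[0,0,130]), 'twist',np.degrees(bot.get_obs()['tcp_rot'][2]-1.396))"
```

```text
t 0.95 [317.6 258.5 351.7] [ 3.141 -0.     1.847] F [ 0.4  0.9 -0.2] w 50.2 j6 0.22
[476.84649017   7.09947516 168.0793849 ]
[-0.2854  0.0846  0.0536] twist 25.843958668085712
```

Call:
play_rows(
  commands=[
    {"x": -0.047,"y": 0.014,"z": 0.0,"twist": 4},
    {"x": -0.095,"y": 0.028,"z": 0.01,"twist": 10},
    {"x": -0.143,"y": 0.042,"z": 0.02,"twist": 17},
    {"x": -0.19,"y": 0.056,"z": 0.03,"twist": 24},
    {"x": -0.238,"y": 0.07,"z": 0.04,"twist": 25.8},
    {"x": -0.285,"y": 0.085,"z": 0.05,"twist": 25.8},
    {"x": -0.285,"y": 0.085,"z": 0.05,"twist": 25.8},
    {"x": -0.285,"y": 0.085,"z": 0.05,"twist": 25.8},
  ],
)

```text
time: 1.75
tool_pos: [478.0, 9.1, 300.8]
tcp_rot: [-3.139, -0.0, 1.399]
contact_force: [-0.3, -0.1, 0.3]
grip_width: 50.8
finger_force: 0.0
```

```bash
python3 -c "
from h import *
st(); c=snap('wrist','w1'); c=fix(c)
for p in [(20,-108,44),(-20,-108,44),(0,-116,44),(0,-100,44)]: print(proj(c,W(*p)).round())
print(tool(W(-6,-108,34)))"
```

```text
t 1.75 [478.    9.1 300.8] [-3.139 -0.     1.399] F [-0.3 -0.1  0.3] w 50.8 j6 0.03
[323. 258.]
[323. 205.]
[312. 231.]
[334. 231.]
[ 0.0017 -0.      0.1367]
```

View pics/w1.png

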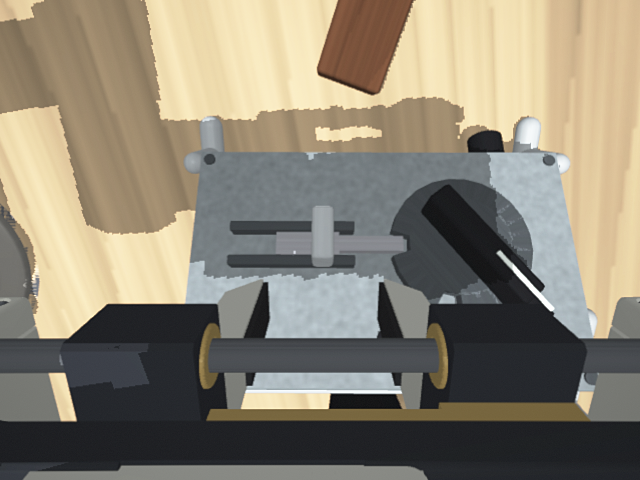

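The wrist view shows the lock grip from (323,207) to (323,266), and I predicted (323,205) to (323,258). The handle is at right and still on. I'll descend and grip.

Call:
play_rows(
  commands=[
    {"x": -0.004,"y": 0,"z": 0.03,"twist": 0},
    {"x": -0.004,"y": 0,"z": 0.06,"twist": 0},
    {"x": -0.004,"y": 0,"z": 0.085,"twist": 0},
    {"x": -0.004,"y": 0,"z": 0.1,"twist": 0},
    {"x": -0.004,"y": 0,"z": 0.113,"twist": 0},
    {"x": -0.004,"y": 0,"z": 0.12,"twist": 0},
    {"x": -0.004,"y": 0,"z": 0.125,"twist": 0},
    {"x": -0.004,"y": 0,"z": 0.125,"twist": 0},
  ],
)

```text
time: 2.6
tool_pos: [477.1, 6.8, 176.8]
tcp_rot: [-3.142, -0.0, 1.403]
contact_force: [-0.2, -0.1, 0.7]
grip_width: 50.5
finger_force: 0.0
```

Call:
play_rows(
  commands=[
    {"x": 0,"y": 0,"z": 0,"twist": 0},
    {"x": 0,"y": 0,"z": 0,"twist": 0},
    {"x": 0,"y": 0,"z": 0,"twist": 0},
    {"x": 0,"y": 0,"z": 0,"twist": 0},
    {"x": 0,"y": 0,"z": 0,"twist": 0},
    {"x": 0,"y": 0,"z": 0,"twist": 0},
    {"x": 0,"y": 0,"z": 0,"twist": 0},
    {"x": 0,"y": 0,"z": 0,"twist": 0},
  ],
  jaw=1,
)

```text
time: 3.4
tool_pos: [477.3, 6.2, 176.8]
tcp_rot: [3.142, -0.0, 1.402]
contact_force: [-0.5, -0.5, 3.0]
grip_width: 16.0
finger_force: 30.0
```

Width is 16.0 mm, so the grip is held. Now draw it along −y by 29 mm.

Call:
play_rows(
  commands=[
    {"x": 0,"y": -0.004,"z": 0,"twist": 0},
    {"x": 0,"y": -0.009,"z": 0,"twist": 0},
    {"x": 0,"y": -0.014,"z": 0,"twist": 0},
    {"x": 0,"y": -0.019,"z": 0,"twist": 0},
    {"x": 0,"y": -0.024,"z": 0,"twist": 0},
    {"x": 0,"y": -0.029,"z": 0,"twist": 0},
    {"x": 0,"y": -0.029,"z": 0,"twist": 0},
    {"x": 0,"y": -0.029,"z": 0,"twist": 0},
  ],
)

```text
time: 4.2
tool_pos: [448.2, 11.3, 176.8]
tcp_rot: [-3.141, -0.0, 1.402]
contact_force: [-0.9, 1.1, 4.1]
grip_width: 16.3
finger_force: 30.0
```

Call:
play_rows(
  commands=[
    {"x": 0,"y": -0.001,"z": 0,"twist": 0},
    {"x": 0,"y": -0.002,"z": 0,"twist": 0},
    {"x": 0,"y": -0.002,"z": 0,"twist": 0},
    {"x": 0,"y": -0.002,"z": 0,"twist": 0},
    {"x": 0,"y": -0.002,"z": 0,"twist": 0},
    {"x": 0,"y": -0.002,"z": 0,"twist": 0},
    {"x": 0,"y": -0.002,"z": 0,"twist": 0},
    {"x": 0,"y": -0.002,"z": 0,"twist": 0},
  ],
)

```text
time: 5.0
tool_pos: [446.9, 11.5, 176.8]
tcp_rot: [3.141, -0.0, 1.402]
contact_force: [2.2, 2.5, 4.9]
grip_width: 16.0
finger_force: 30.0
```

Call:
play_rows(
  commands=[
    {"x": 0,"y": 0,"z": 0,"twist": 0},
    {"x": 0,"y": 0,"z": 0,"twist": 0},
    {"x": 0,"y": 0,"z": 0,"twist": 0},
    {"x": 0,"y": 0,"z": 0,"twist": 0},
    {"x": 0,"y": 0,"z": -0.02,"twist": 0},
    {"x": 0,"y": 0,"z": -0.06,"twist": 0},
    {"x": 0,"y": 0,"z": -0.1,"twist": 0},
    {"x": 0,"y": 0,"z": -0.1,"twist": 0},
  ],
  jaw=0.45,
)

```text
time: 5.8
tool_pos: [448.9, 11.1, 281.4]
tcp_rot: [3.132, -0.0, 1.402]
contact_force: [0.1, 0.0, -1.0]
grip_width: 50.1
finger_force: 0.0
```

```bash
python3 -c "
from h import *
st(); c=fix(snap('wrist','w2'))
for L in (0,22,31): print(L,proj(c,W(0,-108-L,44)).round())
print('pre',tool(W(12,62,24)+[0,0,25+80]),tool(W(12,62,24)+[0,0,25]))
for p in [(12,50),(27,42),(40,29),(47,15),(51,1)]: print(p,tool(W(*p,24)+[0,0,25])-tool(W(12,62,24)+[0,0,25]))"
```

```text
t 5.8 [448.9  11.1 281.4] [ 3.132 -0.     1.402] F [ 0.1  0.  -1. ] w 50.1 j6 0.02
0 [365. 235.]
22 [332. 235.]
31 [318. 235.]
pre [-0.0158  0.1992  0.008 ] [-0.0158  0.1988  0.088 ]
(12, 50) [ 1.0e-04 -1.2e-02 -1.0e-04]
(27, 42) [-0.0121 -0.02   -0.0087]
(40, 29) [-0.0227 -0.033  -0.0162]
(47, 15) [-0.0284 -0.047  -0.0203]
(51, 1) [-0.0315 -0.061  -0.0227]
```

View pics/w2.png

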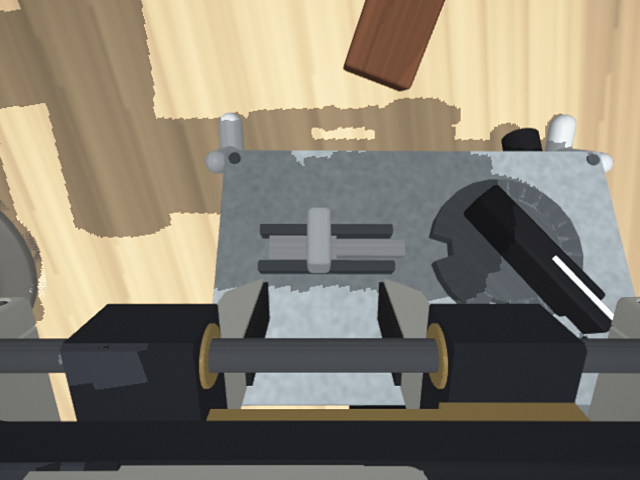

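The wrist view shows the slide fully drawn: its grip is at (319,240), against 318 predicted for 31 mm. Next, close the fingers and move to the +y side of the bar.

Call:
play_rows(
  commands=[
    {"x": 0,"y": 0.04,"z": 0,"twist": 0},
    {"x": -0.001,"y": 0.085,"z": 0,"twist": 0},
    {"x": -0.002,"y": 0.13,"z": 0,"twist": 0},
    {"x": -0.003,"y": 0.17,"z": 0,"twist": 0},
    {"x": -0.003,"y": 0.2,"z": 0,"twist": 0},
    {"x": -0.003,"y": 0.202,"z": 0.01,"twist": 0},
    {"x": -0.003,"y": 0.202,"z": 0.03,"twist": 0},
    {"x": -0.003,"y": 0.202,"z": 0.04,"twist": 0},
  ],
  jaw=1,
)

```text
time: 6.65
tool_pos: [643.5, -25.2, 233.0]
tcp_rot: [-3.136, 0.0, 1.402]
contact_force: [-0.1, 0.6, -0.8]
grip_width: 0.4
finger_force: 0.0
```

```bash
python3 -c "
from h import *
st(); c=fix(snap('wrist','w3'))
for p in [(-3,63),(-3,50),(15,42),(33,29),(45,15),(51,1)]: print(p,tool(W(*p,24)+[0,0,25]))"
```

```text
t 6.65 [643.5 -25.2 233. ] [-3.136  0.     1.402] F [-0.1  0.6 -0.8] w 0.4 j6 0.01
(-3, 63) [-0.0005  0.002   0.049 ]
(-3, 50) [-0.0004 -0.011   0.0491]
(15, 42) [-0.0151 -0.0191  0.0388]
(33, 29) [-0.0298 -0.0323  0.0286]
(45, 15) [-0.0395 -0.0464  0.0218]
(51, 1) [-0.0444 -0.0605  0.0185]
```

View pics/w3.png

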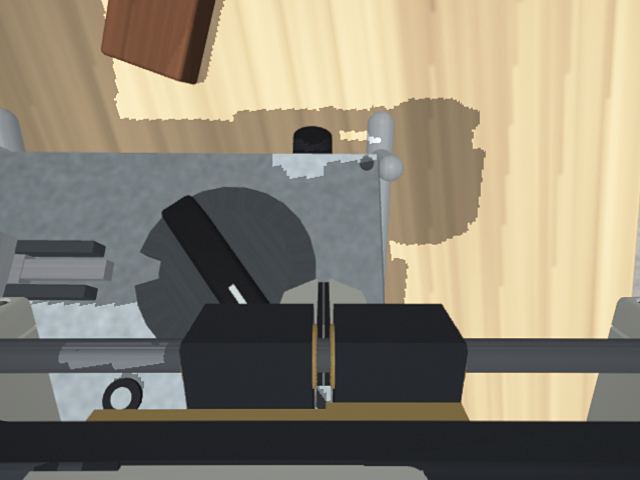

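The wrist view shows the closed fingers at (323,295), to the right of the bar (its edge is about (265,300)). The space below them is clear, so I'll descend.

Call:
play_rows(
  commands=[
    {"x": 0,"y": 0.004,"z": 0.01,"twist": 0},
    {"x": 0,"y": 0.004,"z": 0.02,"twist": 0},
    {"x": 0,"y": 0.004,"z": 0.03,"twist": 0},
    {"x": 0,"y": 0.004,"z": 0.04,"twist": 0},
    {"x": 0,"y": 0.004,"z": 0.047,"twist": 0},
    {"x": 0,"y": 0.004,"z": 0.049,"twist": 0},
    {"x": 0,"y": 0.004,"z": 0.049,"twist": 0},
    {"x": 0,"y": 0.004,"z": 0.049,"twist": 0},
  ],
)

```text
time: 7.5
tool_pos: [649.6, -26.2, 188.2]
tcp_rot: [3.141, -0.0, 1.402]
contact_force: [-0.4, 0.2, 0.1]
grip_width: -0.1
finger_force: 0.0
```

```bash
python3 -c "
from h import *
st()
for p in [(-3,63),(-3,50),(15,42),(33,29),(45,15),(51,1)]: print(p,tool(W(*p,24)+[0,0,25]))"
```

```text
t 7.5 [649.6 -26.2 188.2] [ 3.141 -0.     1.402] F [-0.4  0.2  0.1] w -0.1 j6 0.01
(-3, 63) [-0.0005 -0.0049  0.005 ]
(-3, 50) [-0.0004 -0.0179  0.005 ]
(15, 42) [-0.0151 -0.026  -0.0053]
(33, 29) [-0.0298 -0.039  -0.0157]
(45, 15) [-0.0395 -0.0531 -0.0226]
(51, 1) [-0.0444 -0.0671 -0.026 ]
```

Call:
play_rows(
  commands=[
    {"x": 0,"y": -0.01,"z": 0.003,"twist": 0},
    {"x": 0,"y": -0.018,"z": 0.003,"twist": 0},
    {"x": -0.005,"y": -0.021,"z": 0.0,"twist": 0},
    {"x": -0.01,"y": -0.023,"z": -0.003,"twist": 0},
    {"x": -0.015,"y": -0.026,"z": -0.006,"twist": 0},
    {"x": -0.02,"y": -0.031,"z": -0.01,"twist": 0},
    {"x": -0.025,"y": -0.035,"z": -0.013,"twist": 0},
    {"x": -0.03,"y": -0.039,"z": -0.016,"twist": 0},
  ],
)

```text
time: 8.3
tool_pos: [605.5, -49.5, 204.3]
tcp_rot: [3.141, 0.0, 1.402]
contact_force: [1.0, 0.2, -0.9]
grip_width: 0.5
finger_force: 0.3
```

```bash
python3 -c "
from h import *
st()
for p in [(33,29),(45,15),(51,1),(52,-5)]: print(p,tool(W(*p,24)+[0,0,25]))"
```

```text
t 8.3 [605.5 -49.5 204.3] [3.141 0.    1.402] F [ 1.   0.2 -0.9] w 0.5 j6 -0.04
(33, 29) [0.0006 0.0004 0.0005]
(45, 15) [-0.0091 -0.0136 -0.0064]
(51, 1) [-0.014  -0.0276 -0.0099]
(52, -5) [-0.0147 -0.0336 -0.0104]
```

Call:
play_rows(
  commands=[
    {"x": -0.003,"y": -0.005,"z": -0.002,"twist": 0},
    {"x": -0.006,"y": -0.009,"z": -0.004,"twist": 0},
    {"x": -0.009,"y": -0.0135,"z": -0.0065,"twist": 0},
    {"x": -0.011,"y": -0.018,"z": -0.008,"twist": 0},
    {"x": -0.0125,"y": -0.023,"z": -0.009,"twist": 0},
    {"x": -0.014,"y": -0.027,"z": -0.01,"twist": 0},
    {"x": -0.014,"y": -0.029,"z": -0.01,"twist": 0},
    {"x": -0.014,"y": -0.029,"z": -0.01,"twist": 0},
  ],
)

```text
time: 9.1
tool_pos: [574.7, -58.0, 213.8]
tcp_rot: [-3.142, -0.0, 1.402]
contact_force: [-0.5, -0.7, 0.9]
grip_width: 0.7
finger_force: 0.0
```

```bash
python3 -c "
from h import *
st()
c=fix(snap('top','t2')); cv2.imwrite('pics/t2c.png',cv2.resize(c['pixels'][180:370,240:410,::-1],None,fx=3,fy=3))"
```

```text
t 9.1 [574.7 -58.  213.8] [-3.142 -0.     1.402] F [-0.5 -0.7  0.9] w 0.7 j6 -0.06
```

View pics/t2c.png

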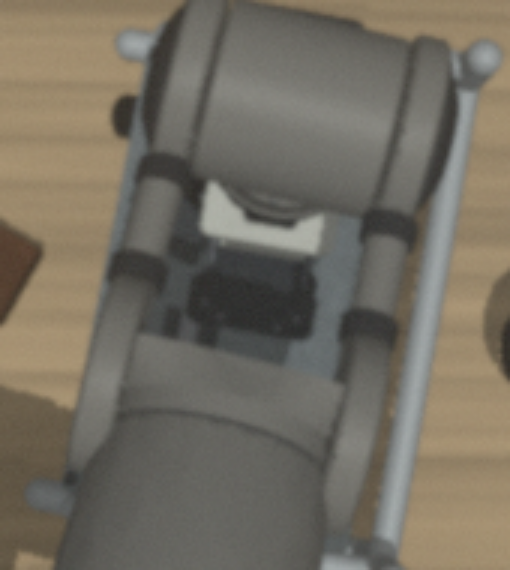

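The arm hides the handle in the top view. I'll lift, move over to the outer side of the lock slide and look with the wrist camera.

Call:
play_rows(
  commands=[
    {"x": 0,"y": 0.002,"z": -0.03,"twist": 0},
    {"x": 0,"y": 0.002,"z": -0.07,"twist": 0},
    {"x": 0.01,"y": -0.03,"z": -0.08,"twist": 0},
    {"x": 0.02,"y": -0.07,"z": -0.08,"twist": 0},
    {"x": 0.03,"y": -0.11,"z": -0.08,"twist": 0},
    {"x": 0.04,"y": -0.15,"z": -0.08,"twist": 0},
    {"x": 0.045,"y": -0.17,"z": -0.08,"twist": 0},
    {"x": 0.045,"y": -0.17,"z": -0.08,"twist": 0},
  ],
)

```text
time: 9.95
tool_pos: [413.0, 15.8, 294.2]
tcp_rot: [3.141, -0.0, 1.404]
contact_force: [0.1, 0.3, 0.3]
grip_width: 0.8
finger_force: 0.0
```

```bash
python3 -c "
from h import *
st(); c=fix(snap('wrist','w4'))
b=np.radians(-37.5)
print('nose off',proj(c,W(76*np.cos(b),76*np.sin(b),46)).round(),'tail',proj(c,W(-40*np.cos(b),-40*np.sin(b),46)).round(),'lock31',proj(c,W(0,-139,44)).round())
for p in [(-5,-174),(-5,-135)]: print(p,tool(W(*p,22)+[0,0,25]))"
```

```text
t 9.95 [413.   15.8 294.2] [ 3.141 -0.     1.404] F [0.1 0.3 0.3] w 0.8 j6 0.02
nose off [520. 317.] tail [600. 186.] lock31 [372. 227.]
(-5, -174) [ 1.000e-04 -3.600e-03  1.139e-01]
(-5, -135) [-1.00e-04  3.54e-02  1.14e-01]
```

View pics/w4.png

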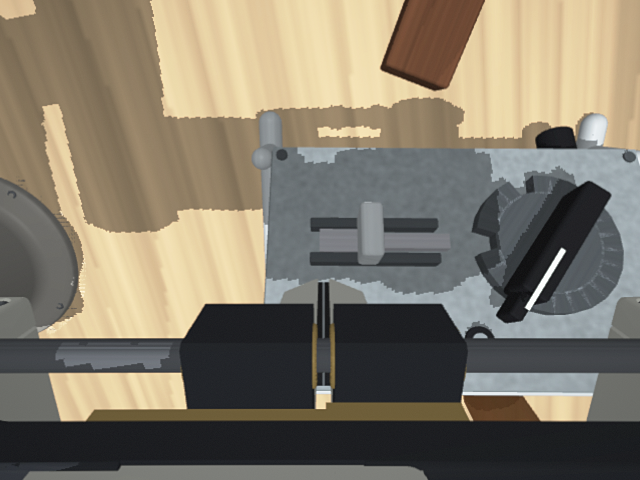

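The handle is off: its nose is at (512,318) and tail at (597,186), against (520,317) and (600,186) predicted. The slide is still out, with its grip at (371,233). I'll descend outside it and push home.

Call:
play_rows(
  commands=[
    {"x": 0,"y": -0.005,"z": 0.03,"twist": 0},
    {"x": 0,"y": -0.005,"z": 0.06,"twist": 0},
    {"x": 0,"y": -0.005,"z": 0.085,"twist": 0},
    {"x": 0,"y": -0.005,"z": 0.1,"twist": 0},
    {"x": 0,"y": -0.005,"z": 0.11,"twist": 0},
    {"x": 0,"y": -0.005,"z": 0.113,"twist": 0},
    {"x": 0,"y": -0.005,"z": 0.113,"twist": 0},
    {"x": 0,"y": -0.005,"z": 0.113,"twist": 0},
  ],
)

```text
time: 10.8
tool_pos: [410.7, 15.5, 181.3]
tcp_rot: [3.14, -0.0, 1.402]
contact_force: [-0.5, -0.0, 0.9]
grip_width: 0.1
finger_force: 0.0
```

Call:
play_rows(
  commands=[
    {"x": 0,"y": 0.006,"z": 0,"twist": 0},
    {"x": 0,"y": 0.012,"z": 0,"twist": 0},
    {"x": 0,"y": 0.017,"z": 0,"twist": 0},
    {"x": 0,"y": 0.022,"z": 0,"twist": 0},
    {"x": 0,"y": 0.027,"z": 0,"twist": 0},
    {"x": 0,"y": 0.031,"z": 0,"twist": 0},
    {"x": 0,"y": 0.034,"z": 0,"twist": 0},
    {"x": 0,"y": 0.034,"z": 0,"twist": 0},
  ],
)

```text
time: 11.6
tool_pos: [443.9, 9.9, 180.6]
tcp_rot: [3.141, -0.0, 1.402]
contact_force: [0.3, 0.0, -0.7]
grip_width: 0.2
finger_force: 0.0
```

```bash
python3 -c "
from h import *
st(); print(tool(W(-5,-135,22)+[0,0,25]))"
```

```text
t 11.6 [443.9   9.9 180.6] [ 3.141 -0.     1.402] F [ 0.3  0.  -0.7] w 0.2 j6 0.02
[0.0002 0.0059 0.0002]
```

Call:
play_rows(
  commands=[
    {"x": 0,"y": 0.001,"z": 0,"twist": 0},
    {"x": 0,"y": 0.002,"z": 0,"twist": 0},
    {"x": 0,"y": 0.003,"z": 0,"twist": 0},
    {"x": 0,"y": 0.004,"z": 0,"twist": 0},
    {"x": 0,"y": 0.005,"z": 0,"twist": 0},
    {"x": 0,"y": 0.006,"z": 0,"twist": 0},
    {"x": 0,"y": 0.006,"z": 0,"twist": 0},
    {"x": 0,"y": 0.006,"z": 0,"twist": 0},
  ],
)

```text
time: 12.4
tool_pos: [449.5, 8.9, 180.7]
tcp_rot: [3.141, -0.0, 1.402]
contact_force: [-1.3, -0.5, -0.7]
grip_width: 0.2
finger_force: 0.4
```

Call:
play_rows(
  commands=[
    {"x": 0,"y": 0.0005,"z": 0,"twist": 0},
    {"x": 0,"y": 0.001,"z": 0,"twist": 0},
    {"x": 0,"y": 0.0015,"z": 0,"twist": 0},
    {"x": 0,"y": 0.002,"z": 0,"twist": 0},
    {"x": 0,"y": 0.002,"z": 0,"twist": 0},
    {"x": 0,"y": 0.002,"z": 0,"twist": 0},
    {"x": 0,"y": 0.002,"z": 0,"twist": 0},
    {"x": 0,"y": 0.002,"z": 0,"twist": 0},
  ],
)

```text
time: 13.2
tool_pos: [451.4, 8.6, 180.7]
tcp_rot: [3.141, -0.0, 1.402]
contact_force: [-0.9, 0.2, -0.6]
grip_width: 0.4
finger_force: 0.5
```

Call:
play_rows(
  commands=[
    {"x": 0,"y": 0.0005,"z": 0,"twist": 0},
    {"x": 0,"y": 0.001,"z": 0,"twist": 0},
    {"x": 0,"y": 0.0015,"z": 0,"twist": 0},
    {"x": 0,"y": 0.002,"z": 0,"twist": 0},
    {"x": 0,"y": 0.002,"z": 0,"twist": 0},
    {"x": 0,"y": 0.002,"z": 0,"twist": 0},
    {"x": 0,"y": 0.002,"z": 0,"twist": 0},
    {"x": 0,"y": 0.002,"z": 0,"twist": 0},
  ],
)

```text
time: 14.0
tool_pos: [452.3, 8.4, 180.6]
tcp_rot: [-3.139, -0.0, 1.402]
contact_force: [-6.5, -0.2, 1.4]
grip_width: 0.6
finger_force: 3.1
```

```bash
python3 -c "
from h import *
st(); c=fix(snap('wrist','w5'))
for L in (0,4,8,15,31): print(L,proj(c,W(0,-108-L,44)).round(),proj(c,W(0,-100-L,44)).round(),proj(c,W(0,-116-L,44)).round())"
```

```text
t 14.0 [452.3   8.4 180.6] [-3.139 -0.     1.402] F [-6.5 -0.2  1.4] w 0.6 j6 0.02
0 [385. 306.] [404. 306.] [365. 306.]
4 [375. 306.] [394. 306.] [355. 306.]
8 [365. 306.] [385. 306.] [345. 306.]
15 [348. 306.] [367. 306.] [328. 306.]
31 [309. 305.] [328. 306.] [289. 305.]
```

View pics/w5.png

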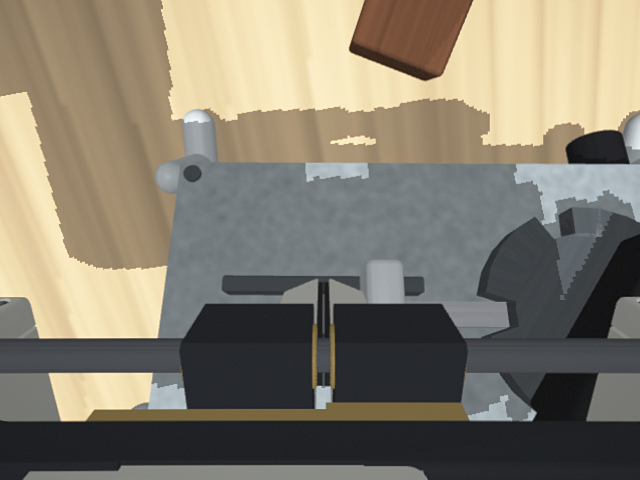

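The grip spans 365–404 px, exactly the home prediction. The tooth sits in the notch and the force rose to 6.5 N at the stop. Retreat.

Call:
play_rows(
  commands=[
    {"x": 0,"y": -0.005,"z": 0,"twist": 0},
    {"x": 0,"y": -0.012,"z": 0,"twist": 0},
    {"x": 0,"y": -0.015,"z": -0.02,"twist": 0},
    {"x": 0,"y": -0.015,"z": -0.06,"twist": 0},
    {"x": 0,"y": -0.015,"z": -0.1,"twist": 0},
    {"x": 0,"y": -0.015,"z": -0.12,"twist": 0},
    {"x": 0,"y": -0.015,"z": -0.12,"twist": 0},
    {"x": 0,"y": -0.015,"z": -0.12,"twist": 0},
  ],
)

```text
time: 14.85
tool_pos: [438.3, 10.8, 300.5]
tcp_rot: [3.141, -0.0, 1.402]
contact_force: [-0.8, 0.3, 0.2]
grip_width: 0.3
finger_force: 0.0
```

```bash
python3 -c "
from h import *
st(); c=fix(snap('wrist','w6'))
p,q=proj(c,W(0,-108,44)),proj(c,W(0,-139,44)); print(p.round(),q.round()); v=int(p[1]); g=cv2.cvtColor(c['pixels'],cv2.COLOR_RGB2GRAY)
print(g[v+2,int(q[0])-20:int(p[0])+30:2], int(q[0])-20)
b=np.radians(-37.5); print([int(g[tuple(proj(c,W(r*np.cos(b),r*np.sin(b),46)).astype(int)[::-1])]) for r in (-35,-20,0,20,40)])"
```

```text
t 14.85 [438.3  10.8 300.5] [ 3.141 -0.     1.402] F [-0.8  0.3  0.2] w 0.3 j6 0.02
[378. 224.] [335. 224.]
[ 51  51  51  51  51  50  63 123 121 122 122 122 121 123 123 121 122 122
 121 122 120 122 122 120 122 120 112 119 146 158 158 161 162 160 156 158
 157 151 114  46  51  50  51  49 102 127 123] 314
[36, 36, 36, 255, 193]
```

```bash
python3 -c "
from h import *
print(bot.close_job())"
```

```text
the job is handed in; nothing more can be done
None
```

I've handed the job in with the handle off at the ring mark, the lock slide pushed home and the arm clear. My last wrist-camera check, before handing in, agreed with this; the judge gave no verdict. The arm never went near the pot, jar or offcut.

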